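# Pack the capped spawn bottles by kind

## Robot

A 7-joint arm with a two-finger parallel gripper is mounted at the origin on the work surface. World frame = base frame: x ahead of the robot, y to its left, z up, the work surface at z = 0. Lengths are in m, angles in rad, forces in N, time in s.
With the tool pointing down it reaches from about 0.4 to 0.875 m from the base axis. Payload 19.3 kg.
Tool frame: the origin (TCP) lies at the very end of the fingers, on their centre line; the grasp point (between the pads) lies 19 mm behind it; z points along the fingers, y is the direction in which the jaws open and shut (so a half turn about z gives the same grasp; the last joint's range is limited). The gripper opens to 85 mm and grips with 20 to 120 N. Pads are 22 mm wide; open, the fingers measure 114 mm over their backs; the gripper's body (76 mm by 85 mm) begins 54 mm behind the grasp point. The pads swing forward as they close: fully open they stand 13 mm farther back than shut.
Start: joints at [1.145, 0.521, -0.036, 1.599, 0.021, 1.021, -0.113], TCP at [0.218, -0.586, 0.231] pointing down, gripper open.
Joint ranges: [-2.91, 2.91], [-0.3, 2.13], [-1.5, 1.42], [0.17, 2.43], [-1.26, 4.41], [0.16, 1.93], [-2.52, 2.52]. Speed limits (rad/s): [1.89, 1.89, 2.39, 2.39, 3.01, 3.01, 3.01].

## Interface

Orientations are given as [roll, pitch, yaw] about the fixed x, y, z axes, in that order (R = Rz(yaw) Ry(pitch) Rx(roll)).
In Python, from workcell import bot gives the robot as it stands. The module is installed in compiled form; this text tells all that it offers.
- The arm moves only by the shell command python3 -m inch 'ROWS' [FORCE]. ROWS is JSON, a list of rows, each an object of numbers: "dx", "dy", "dz": the shift along the tool's x, y, z in mm; "rx", "ry", "rz": the turn, a rotation vector about the tool's x, y, z in rad; "hand": the closure, from -1 (fully open) to 1 (shut), so that 0 is half open. In form: [{"dx": .., "dy": .., "dz": .., "rx": .., "ry": .., "rz": .., "hand": ..}, ...]. A call has 1 to 10 rows; each row shifts and turns the commanded pose from where the row before left it, along the tool's axes as they then stand; what a row does not reach is not made up. A row lasts 1/10 s, in which the tool goes at most 50 mm and 8.59 degrees, less where a joint would pass 70% of its speed; a pose out of reach is approached as far as the arm can. A call with a gripper value outside its range is refused whole. The fingers move at their own pace and stop on an object; FORCE is the grip in N (left out, the last holds). Time passes only in rows, so rows that do not move let the fingers close. It gives the time, the measured TCP pose, the force and the opening at its end, in the units of the state.
- bot.observe(): the state, without advancing time (a new reading comes with each control period).
- bot.grab_frame(name): name is "scene" or "top"; returns (picture, depth): 400x640x3 uint8, red, green, blue; 400x640 float32, m along the optical axis (not along the pixel's ray), 0 where there is no reading.
- bot.get_calibration(name): a dict with "vertical_fov" (degrees; the focal length in pixels is half the picture's height over the tangent of half this angle, whatever the lens; pixels are square), "cx", "cy" (the principal point, pixels), "origin" and "orientation" of the camera in the world. Camera axes: x right, y down, z forward; pixel columns grow to the right and rows downward; lengths in m; the calibration is good to about 2 mm. A picture is of the moment at which its call begins. get_calibration takes no time and is no camera call.
- bot.job_done(): hands the job in, once; it reports no verdict.
Trained networks look in the newest picture that a camera, given by its name, has taken for a name from the list of things; names that differ only in an ending like _2 or _b are one class to them, and where a whole thing is asked for, a point or a joint stands for the part that bears it (a point fixed in the world has none). Each returns a list of dicts, best first, with "score" (0 to 1); they miss things now and then, are a little off and sometimes report something else, mostly with a low value. They report only what shows in the picture. A call takes as long as a camera call.
- bot.trace(camera, target): "region" (400x640 bool, what is visible of it) and "box" ([left, top, right, bottom] in pixels, round what is visible of it).
- bot.tip_of(camera, target): "centre" ([row, column] in pixels: a listed point, or the origin of a listed thing).
The state is a dict: "clock": time; "qpos": joint angles; "qd": joint speeds; "joint_efforts": joint torques, N m; "position": TCP position; "tool_rot": TCP orientation; "force": force on the tool from outside, world axes, zero at the start; "moment": the same for the moment, N m; "grip_width": finger opening in m.
Only numpy, scipy, OpenCV 4.12 (cv2) and the standard library are available. Lean on these libraries where they do the work, as an engineer would, in place of code of your own. Each camera call takes 0.05 s, during which the arm holds its last target.

## Task

Some of the grain bottles standing about on the bench already have their screw caps on, and those are finished: stand each of the four capped ones in the crate on the conveyor that already holds its own kind (the tall round ones, the square one and the squat jar), in the free near row, upright on the crate's floor and set down gently. Leave the open bottles standing where they are, do not tip any bottle over, and do not knock against the crates and the bottles packed in them.

Things in the scene. Friction and masses are not known exactly. Their poses are not given: they have to be found in the camera images.
- tall_1: Clear glass tall round bottle, one of two alike, full of brown grain, closed with a white screw cap: body 64 mm in diameter, 165 mm high in all; the cap, 38 mm in diameter, is the top 25 mm. About 0.42 kg. Origin: centre of the underside, z up. Starts upright on the bench. Grip the cap from above, mid pads about 154 mm above the underside (lower, the fingertips meet the shoulder).
- tall_2: Clear glass tall round bottle, one of two alike, full of brown grain, closed with a white screw cap: body 64 mm in diameter, 165 mm high in all; the cap, 38 mm in diameter, is the top 25 mm. About 0.42 kg. Origin: centre of the underside, z up. Starts upright on the bench. Grip the cap from above, mid pads about 154 mm above the underside (lower, the fingertips meet the shoulder).
- square_1: Clear glass square bottle full of brown grain, closed with a white screw cap: body 58 x 58 mm, faces square to its x and y axes, 136 mm high in all; the cap, 48 mm in diameter, is the top 26 mm. About 0.38 kg. Origin: centre of the underside, z up. Starts upright on the bench. Grip the cap from above, mid pads about 126 mm above the underside (lower, the fingertips meet the shoulder).
- jar_1: Clear glass squat round jar full of brown grain, closed with a white screw cap: body 74 mm in diameter, 115 mm high in all; the cap, 58 mm in diameter, is the top 27 mm. About 0.40 kg. Origin: centre of the underside, z up. Starts upright on the bench. Grip the cap from above, mid pads about 106 mm above the underside (lower, the fingertips meet the shoulder).
- open_tall: Glass tall round bottle, body 64 mm in diameter, full of grain, still open: no cap, bare glass neck 36 mm in diameter, 160 mm high in all. It stays where it stands. Origin: centre of the underside, z up.
- open_square: Glass square bottle, body 58 x 58 mm, full of grain, still open: no cap, bare glass neck 44 mm in diameter, 131 mm high in all. It stays where it stands. Origin: centre of the underside, z up.
- open_jar: Glass squat round jar, body 74 mm in diameter, full of grain, still open: no cap, bare glass neck 56 mm in diameter, 110 mm high in all. It stays where it stands. Origin: centre of the underside, z up.
- crate_tall: Cream slotted crate fixed on the conveyor, outside 186 x 186 mm, walls 5 thick and 60 high, floor top at z = 5. Origin: centre of the underside, level with the bench; x points away from the robot, y left (turned a few degrees). Two capped tall round bottles stand fast in its far row at x = 42, y = -42 and 42 (mm), tops at z = 170; the near row, x = -42, is free, places at y = -42 and 42.
- crate_square: Cream slotted crate fixed on the conveyor, outside 186 x 186 mm, walls 5 thick and 60 high, floor top at z = 5. Origin: centre of the underside, level with the bench; x points away from the robot, y left (turned a few degrees). Two capped square bottles stand fast in its far row at x = 42, y = -42 and 42 (mm), tops at z = 141; the near row, x = -42, is free, places at y = -42 and 42.
- crate_jar: Cream slotted crate fixed on the conveyor, outside 186 x 186 mm, walls 5 thick and 60 high, floor top at z = 5. Origin: centre of the underside, level with the bench; x points away from the robot, y left (turned a few degrees). Two capped squat jars stand fast in its far row at x = 42, y = -42 and 42 (mm), tops at z = 120; the near row, x = -42, is free, places at y = -42 and 42.

How it is judged:
At the end, for the whole second after the job is handed in: Each capped bottle stands in the near row of its own kind's crate (centre x -65 to +10 mm, y within 65 mm, in the crate's frame), underside within 4 mm of the floor, within 0.08 rad of upright, at rest; open bottles are within 25 mm of their starts and within 0.08 rad of upright (x of tall_1 in the frame of crate_tall between -0.065 and 0.01 m and y of tall_1 in the frame of crate_tall between -0.065 and 0.065 m and z of tall_1 in the frame of crate_tall between 0.001 and 0.009 m and angle between each of tall_1, tall_2, square_1, jar_1, open_tall, open_square, open_jar's own z axis and vertical below 0.08 rad and linear speed of each of tall_1, tall_2, square_1, jar_1 below 0.02 m/s and angular speed of each of tall_1, tall_2, square_1, jar_1 below 0.2 rad/s and x of tall_2 in the frame of crate_tall between -0.065 and 0.01 m and y of tall_2 in the frame of crate_tall between -0.065 and 0.065 m and z of tall_2 in the frame of crate_tall between 0.001 and 0.009 m and x of square_1 in the frame of crate_square between -0.065 and 0.01 m and y of square_1 in the frame of crate_square between -0.065 and 0.065 m and z of square_1 in the frame of crate_square between 0.001 and 0.009 m and x of jar_1 in the frame of crate_jar between -0.065 and 0.01 m and y of jar_1 in the frame of crate_jar between -0.065 and 0.065 m and z of jar_1 in the frame of crate_jar between 0.001 and 0.009 m and distance of each of open_tall, open_square, open_jar from where it was at the start of the episode below 0.025 m); the robot touches nothing.
It fails at once if an open bottle is pushed more than 40 mm or tipped more than 0.3 rad (distance of any of open_tall, open_square, open_jar from where it was at the start of the episode above 0.04 m or angle between any of open_tall, open_square, open_jar's own z axis and vertical above 0.3 rad).
It fails at once if a capped bottle is tipped more than 0.8 rad (angle between any of tall_1, tall_2, square_1, jar_1's own z axis and vertical above 0.8 rad).
It fails at once if a capped bottle is let fall from more than about 15 mm ((contact force between tall_1 and the fingers below 0.1 N and linear speed of tall_1 above 0.5 m/s) or (contact force between tall_2 and the fingers below 0.1 N and linear speed of tall_2 above 0.5 m/s) or (contact force between square_1 and the fingers below 0.1 N and linear speed of square_1 above 0.5 m/s) or (contact force between jar_1 and the fingers below 0.1 N and linear speed of jar_1 above 0.5 m/s)).
It fails at once if a capped bottle is banged hard against a crate or the bottles in it (more than 150 N) (contact force between any of tall_1, tall_2, square_1, jar_1 and crate_tall above 150 N or contact force between any of tall_1, tall_2, square_1, jar_1 and crate_square above 150 N or contact force between any of tall_1, tall_2, square_1, jar_1 and crate_jar above 150 N).
It fails at once if the robot knocks against a crate or the bottles packed in it (more than 30 N) (contact force between any of crate_tall, crate_square, crate_jar and the arm above 30 N or contact force between any of crate_tall, crate_square, crate_jar and the fingers above 30 N).
It also fails if it takes over 115 s, if anything falls off the work surface, if the arm or the gripper's body presses on something with over 40 N, if the wrist force passes 120 N, or if a joint passes its speed limit or range.

## Working session

There is one attempt and no reset: what is moved stays moved. The work goes in short steps, Python scripts to look and compute and a shell command to move; the robot and the scene stay as the last step left them, time stands still between calls to the robot, and variables do not carry over. Pictures are saved under pics/ and viewed, and the job is handed in when it is done.

```bash
mkdir -p pics; ls
python3 - <<'E'
from workcell import bot
import cv2
s=bot.observe(); print({k:(v if not hasattr(v,'round') else v) for k,v in s.items()})
for n in("scene","top"):
    p,d=bot.grab_frame(n); cv2.imwrite(f"pics/{n}0.png",p[:,:,::-1]); print(bot.get_calibration(n))
E
```

```text
pics
{'clock': 0.0, 'qpos': array([ 1.14480698,  0.52201706, -0.03635064,  1.60001092,  0.02123856,
        1.02111645, -0.11275197]), 'qd': array([-0.0002829 , -0.00050682,  0.00037264, -0.00050859,  0.00011847,
       -0.00095599,  0.00037228]), 'joint_efforts': array([ 6.44838528e-04, -9.27101684e+01,  1.98048681e+00, -3.69917822e+01,
        1.79089140e-02,  8.32778140e-03,  7.61178853e-06]), 'position': array([ 0.21755247, -0.58554414,  0.23072255]), 'tool_rot': array([-3.14043183e+00,  1.05403779e-04,  3.55867835e-01]), 'force': array([ 0.55064192, -0.43095417,  0.39777363]), 'moment': array([ 0.024106  ,  0.06009069, -0.03358722]), 'grip_width': 0.08511728432458725}
{'vertical_fov': 55.77391748286144, 'cx': 322.3835907755904, 'cy': 199.30764256130846, 'origin': array([0.91641912, 0.28032998, 0.7252813 ]), 'orientation': array([-2.51935328, -0.00985099,  2.22112342])}
{'vertical_fov': 52.695042021421095, 'cx': 320.2175476107696, 'cy': 194.76906884486633, 'origin': array([ 0.43395725, -0.01078815,  0.97475813]), 'orientation': array([-3.06087417,  0.00747873, -1.58654161])}
```

View pics/scene0.png

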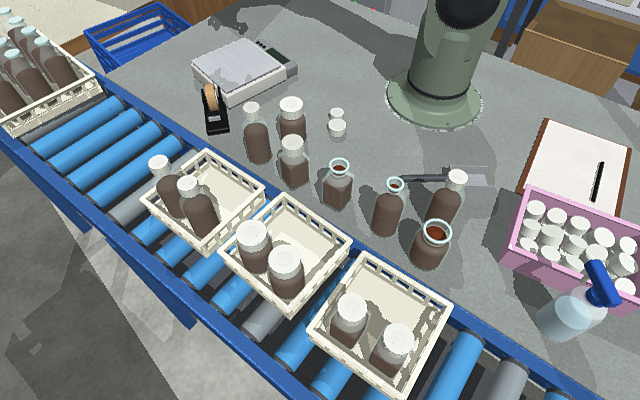

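View pics/top0.png

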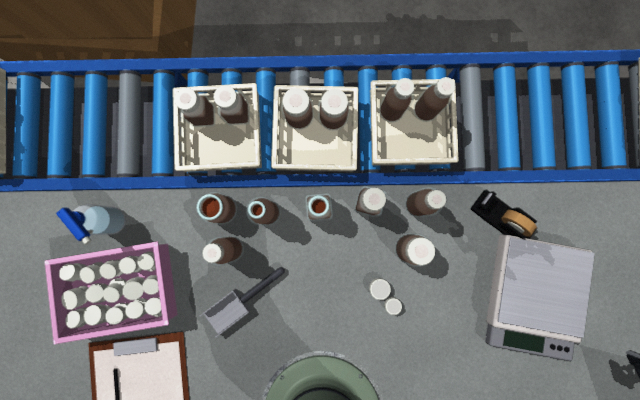

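The scene view shows three crates with two capped bottles each. In the top view four bottles have white caps, at about (373,200), (427,203), (417,250) and (217,250). Three are open, at about (215,208), (260,210) and (320,207). Next I measure them.

```bash
cat > h.py <<'E'
from workcell import bot
import numpy as np, cv2
from scipy.spatial.transform import Rotation as R
def cloud(n,d=None,cal=None):
    if d is None: _,d=bot.grab_frame(n)
    c=bot.get_calibration(n); f=200/np.tan(np.radians(c['vertical_fov']/2))
    v,u=np.mgrid[0:400,0:640]
    P=np.stack([(u-c['cx'])/f*d,(v-c['cy'])/f*d,d],-1)
    return P@R.from_euler('xyz',c['orientation']).as_matrix().T+c['origin']
E
python3 - <<'E'
from h import *
for n in("top","scene"):
    p,d=bot.grab_frame(n); W=cloud(n,d); W[d==0]=np.nan
    np.savez(f"{n}0.npz",p=p,d=d,W=W)
    for t in("tall_1","square_1","jar_1","open_tall","open_square","open_jar","crate_tall","crate_square","crate_jar"):
        for r in bot.trace(n,t):
            if r['score']<.3: continue
            m=r['region']; w=W[m]; z=np.nanpercentile(w[:,2],97)
            top=w[abs(w[:,2]-z)<.008]
            lo,hi=np.nanpercentile(top[:,:2],[1,99],axis=0)
            print(n,t,round(r['score'],2),np.round(r['box']),'ztop',round(z,3),'c',np.round((lo+hi)/2,3),'size',np.round(hi-lo,3))
E
```

```text
top tall_1 0.76 [408. 190. 446. 218.] ztop 0.166 c [ 0.487 -0.238] size [0.036 0.033]
top tall_1 0.75 [203. 235. 243. 269.] ztop 0.167 c [0.388 0.212] size [0.034 0.035]
top square_1 0.58 [355. 185. 390. 217.] ztop 0.138 c [ 0.492 -0.118] size [0.044 0.045]
top jar_1 0.77 [392. 234. 436. 267.] ztop 0.117 c [ 0.381 -0.216] size [0.054 0.054]
top open_tall 0.59 [246. 194. 279. 225.] ztop 0.161 c [0.473 0.124] size [0.032 0.034]
top open_square 0.96 [306. 195. 334. 222.] ztop 0.132 c [ 0.481 -0.002] size [0.042 0.04 ]
top open_jar 0.74 [201. 192. 237. 222.] ztop 0.111 c [0.483 0.232] size [0.054 0.051]
top crate_tall 0.56 [370.  79. 459. 165.] ztop 0.17 c [ 0.718 -0.223] size [0.036 0.118]
top crate_square 0.69 [175.  83. 261. 171.] ztop 0.142 c [0.713 0.234] size [0.047 0.127]
top crate_jar 0.96 [272.  83. 359. 174.] ztop 0.121 c [0.707 0.003] size [0.055 0.134]
top crate_jar 0.53 [370.  79. 460. 165.] ztop 0.17 c [ 0.717 -0.223] size [0.034 0.118]
scene tall_1 0.82 [240. 103. 276. 167.] ztop 0.163 c [ 0.491 -0.237] size [0.03  0.036]
scene tall_1 0.55 [419. 167. 471. 227.] ztop 0.164 c [0.39  0.214] size [0.036 0.036]
scene square_1 0.8 [278. 133. 311. 193.] ztop 0.135 c [ 0.494 -0.116] size [0.046 0.045]
scene jar_1 0.8 [280.  95. 307. 143.] ztop 0.114 c [ 0.383 -0.213] size [0.053 0.054]
scene jar_1 0.49 [423. 171. 468. 227.] ztop 0.164 c [0.39  0.214] size [0.036 0.035]
scene open_square 0.73 [322. 161. 357. 214.] ztop 0.129 c [0.482 0.001] size [0.04  0.038]
scene open_jar 0.96 [405. 221. 453. 275.] ztop 0.108 c [0.485 0.234] size [0.052 0.053]
scene crate_tall 0.82 [137. 150. 266. 257.] ztop 0.168 c [ 0.72  -0.222] size [0.035 0.119]
scene crate_square 0.67 [305. 250. 453. 399.] ztop 0.14 c [0.715 0.236] size [0.046 0.126]
scene crate_jar 0.93 [217. 191. 355. 321.] ztop 0.119 c [0.71  0.005] size [0.056 0.135]
```

Run:
```python
from h import *
T={'tall':.17,'square':.141,'jar':.12}
dia={'tall':.038,'square':.048,'jar':.058}
guess={'tall':(.719,-.2225),'square':(.714,.235),'jar':(.7085,.004)}
def circ(W,p,c,z,rad,tol=.012):
    m=(abs(W[...,2]-z)<.007)&(np.hypot(W[...,0]-c[0],W[...,1]-c[1])<rad)
    w=W[m][:,:2]; return cv2.minEnclosingCircle((w*1000).astype(np.float32)),len(w)
for n in("top","scene"):
    D=np.load(f"{n}0.npz");W=D['W'];p=D['p']
    for k,g in guess.items():
        cs=[]
        for s in(-1,1):
            (c,r),N=circ(W,p,(g[0],g[1]+s*.042),T[k],.036)
            cs.append(c)
        a,b=np.array(cs); mid=(a+b)/2; dv=b-a; yaw=np.arctan2(-dv[0],dv[1])
        o=mid-42*np.array([np.cos(yaw),np.sin(yaw)])
        # rim check: points z .05-.068
        m=(abs(W[...,2]-.06)<.006)&(abs(W[...,0]-o[0]/1000)<.115)&(abs(W[...,1]-o[1]/1000)<.113)
        w=(W[m][:,:2]*1000).astype(np.float32); rc=cv2.minAreaRect(w)
        print(n,k,'caps',a.round(1),b.round(1),'d',round(np.hypot(*dv),1),'yaw',round(yaw,4),'o',o.round(1),'rim',np.round(rc[0],1),np.round(rc[1],1),round(rc[2],2))
        x,y=np.cos(yaw),np.sin(yaw)
        for s in(-42,42): print('   place',s,(o+[-42*x-s*y,-42*y+s*x]).round(1))
    for nm,c,z,r in(('tallA',(.489,-.2375),.165,.03),('tallB',(.389,.213),.165,.03),('sq',(.493,-.117),.136,.035),('jar',(.382,-.2145),.115,.04),('osq',(.481,-.001),.131,.035)):
        print(n,nm,circ(W,p,c,z,r))
D=np.load('top0.npz');p=D['p'];q=np.load('scene0.npz')['p']
a=cv2.resize(p[170:240,340:460],None,fx=5,fy=5);b=cv2.resize(q[120:210,230:350],None,fx=5,fy=5)
cv2.imwrite('pics/sqt.png',a[:,:,::-1]);cv2.imwrite('pics/sqs.png',b[:,:,::-1])
```

```text
top tall caps [ 718.5 -266.3] [ 718.3 -181.6] d 84.7 yaw 0.0022 o [ 676.4 -224.1] rim [ 676.9 -224.4] [196.4 196.5] 89.94
   place -42 [ 634.5 -266.2]
   place 42 [ 634.3 -182.2]
top square caps [715.  192.5] [712.3 276.8] d 84.3 yaw 0.0319 o [671.7 233.3] rim [672.  233.8] [196.4 196.3] 2.2
   place -42 [631. 190.]
   place 42 [628.3 274. ]
top jar caps [706.3 -39.3] [709.3  45. ] d 84.4 yaw -0.0349 o [665.8   4.3] rim [666.3   4.4] [196.2 196.4] 87.71
   place -42 [622.4 -36.2]
   place 42 [625.3  47.7]
top tallA (((487.8173828125, -239.16871643066406), 19.579317092895508), 290)
top tallB (((388.1487121582031, 211.74102783203125), 19.46700096130371), 291)
top sq (((492.3619384765625, -117.76383209228516), 24.316556930541992), 414)
top jar (((381.519287109375, -216.38157653808594), 29.137710571289062), 601)
top osq (((480.6748046875, -1.7365138530731201), 21.892234802246094), 150)
scene tall caps [ 719.3 -265.5] [ 718.6 -180.9] d 84.6 yaw 0.0084 o [ 677.  -223.5] rim [ 676.6 -223.9] [198.5 196.6] 89.87
   place -42 [ 635.3 -265.9]
   place 42 [ 634.6 -181.9]
scene square caps [716.4 194.5] [713.8 277.7] d 83.2 yaw 0.0321 o [673.1 234.8] rim [672.8 234.3] [196.3 196. ] 2.13
   place -42 [632.5 191.4]
   place 42 [629.8 275.4]
scene jar caps [706.5 -38. ] [710.8  45.6] d 83.7 yaw -0.0512 o [666.7   5.9] rim [666.4   4.9] [197.2 196.5] 87.44
   place -42 [622.6 -33.9]
   place 42 [626.9  50. ]
scene tallA (((489.06317138671875, -237.8282470703125), 20.20911407470703), 175)
scene tallB (((390.14508056640625, 214.0115966796875), 19.437541961669922), 256)
scene sq (((493.63848876953125, -116.68877410888672), 24.857521057128906), 303)
scene jar (((382.82867431640625, -214.1256103515625), 29.99153709411621), 322)
scene osq (((481.58660888671875, -0.21143202483654022), 21.834651947021484), 150)
```

View pics/sqs.png

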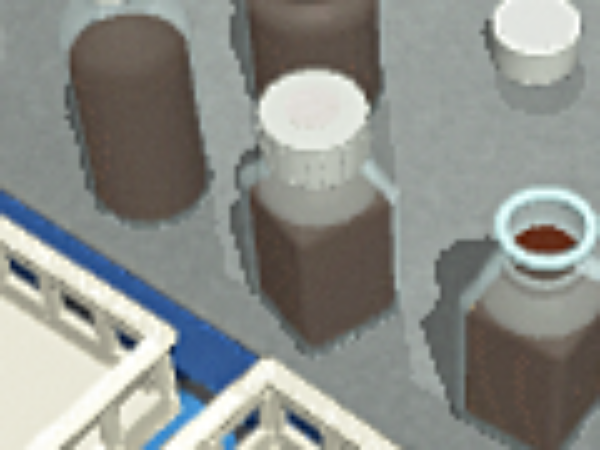

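View pics/sqt.png

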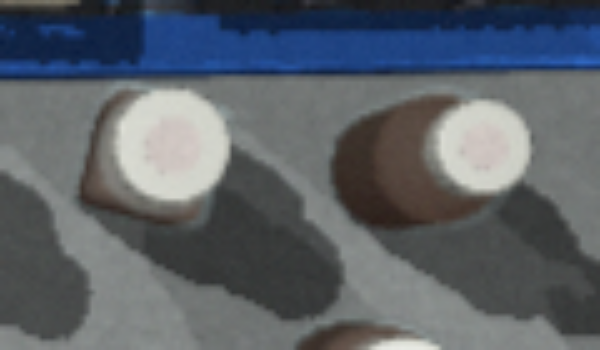

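Run:
```python
from h import *
for n in("scene","top"):
    W=np.load(f"{n}0.npz")['W']
    m=(W[...,2]>.02)&(W[...,2]<.085)&(np.hypot(W[...,0]-.493,W[...,1]+.117)<.045)
    w=(W[m][:,:2]-[.493,-.117])*1000
    best=[]
    for a in np.radians(np.arange(-45,45,1)):
        q=w@np.array([[np.cos(a),-np.sin(a)],[np.sin(a),np.cos(a)]])
        e=np.abs(np.max(np.abs(q),1)-29); best.append((np.median(e),np.degrees(a)))
    best.sort(); print(n,len(w),best[:5], cv2.minAreaRect(w.astype(np.float32)))
```

```text
scene 577 [(np.float64(0.8095072608771297), np.float64(-19.0)), (np.float64(0.8104068028924054), np.float64(-16.0)), (np.float64(0.820670311327472), np.float64(-14.999999999999998)), (np.float64(0.8280390702428306), np.float64(-17.0)), (np.float64(0.8288751806179242), np.float64(-18.0))] ((15.985795974731445, 9.250652313232422), (39.89769744873047, 76.11373901367188), 29.34423065185547)
top 92 [(np.float64(0.762009239254791), np.float64(-19.0)), (np.float64(0.7665440409069912), np.float64(-18.0)), (np.float64(0.8179693834582729), np.float64(-14.999999999999998)), (np.float64(0.8593693114459953), np.float64(-14.0)), (np.float64(0.9028586963537037), np.float64(-16.0))] ((-0.6012001037597656, -0.5608634948730469), (57.9622802734375, 58.31430435180664), 74.4970932006836)
```

```bash
python3 -m inch '[{"rz":0.12},{"rz":0.12},{"rz":0.116},{"hand":-1}]' 60; python3 -m inch '[{"dx":20,"dy":-25},{"dx":30,"dy":-40},{"dx":30,"dy":-40},{"dx":30,"dy":-40},{"dx":30,"dy":-40},{"dx":30,"dy":-40},{"dx":30,"dy":-40},{"dx":30,"dy":-40},{"dx":30,"dy":-30},{"dx":11,"dy":-12}]'; python3 -m inch '[{},{}]'; python3 -c "
from workcell import bot
print(bot.observe()['qpos'])"
```

```text
[ 1.14482961  0.5214014  -0.0362957   1.59951558  0.02121807  1.02112857
 -0.11279672]schema error: expected keys dx, dy, dz, rx, ry, rz, hand
schema error: expected keys dx, dy, dz, rx, ry, rz, hand
schema error: expected keys dx, dy, dz, rx, ry, rz, hand
```

```bash
python3 -m inch '[{"dx":0,"dy":0,"dz":0,"rx":0,"ry":0,"rz":0.12,"hand":-1},{"dx":0,"dy":0,"dz":0,"rx":0,"ry":0,"rz":0.12,"hand":-1},{"dx":0,"dy":0,"dz":0,"rx":0,"ry":0,"rz":0.116,"hand":-1},{"dx":0,"dy":0,"dz":0,"rx":0,"ry":0,"rz":0,"hand":-1}]' 60
```

```text
clock: 1.5
position: [0.2178, -0.5858, 0.2313]
tool_rot: [3.142, 0.0, -0.002]
force: [0.1, 0.6, 0.0]
grip_width: 0.0856
```

```bash
python3 -m inch '[{"dx":20,"dy":-25,"dz":0,"rx":0,"ry":0,"rz":0,"hand":-1},{"dx":30,"dy":-40,"dz":0,"rx":0,"ry":0,"rz":0,"hand":-1},{"dx":30,"dy":-40,"dz":0,"rx":0,"ry":0,"rz":0,"hand":-1},{"dx":30,"dy":-40,"dz":0,"rx":0,"ry":0,"rz":0,"hand":-1},{"dx":30,"dy":-40,"dz":0,"rx":0,"ry":0,"rz":0,"hand":-1},{"dx":30,"dy":-40,"dz":0,"rx":0,"ry":0,"rz":0,"hand":-1},{"dx":30,"dy":-40,"dz":0,"rx":0,"ry":0,"rz":0,"hand":-1},{"dx":30,"dy":-40,"dz":0,"rx":0,"ry":0,"rz":0,"hand":-1},{"dx":30,"dy":-30,"dz":0,"rx":0,"ry":0,"rz":0,"hand":-1},{"dx":0,"dy":0,"dz":0,"rx":0,"ry":0,"rz":0,"hand":-1}]'; python3 -c "
from workcell import bot
print(bot.observe()['qpos'])"
```

```text
clock: 2.5
position: [0.4816, -0.2458, 0.2314]
tool_rot: [-3.14, -0.002, 0.011]
force: [-0.3, -1.0, 0.8]
grip_width: 0.0853
[ 0.41219871  0.38762753 -0.06400344  1.82216204  0.02754158  0.93164444
 -1.22305171]
```

```bash
python3 -m inch '[{"dx":7,"dy":-7,"dz":0,"rx":0,"ry":0,"rz":0.01,"hand":-1},{"dx":0,"dy":0,"dz":0,"rx":0,"ry":0,"rz":0,"hand":-1},{"dx":0,"dy":0,"dz":0,"rx":0,"ry":0,"rz":0,"hand":-1}]'
```

```text
clock: 2.8
position: [0.4844, -0.2446, 0.2313]
tool_rot: [3.141, 0.0, -0.01]
force: [0.8, -1.2, -0.4]
grip_width: 0.0856
```

```bash
python3 -m inch '[{"dx":4,"dy":-6,"dz":10,"rx":0,"ry":0,"rz":-0.01,"hand":-1},{"dx":0,"dy":0,"dz":25,"rx":0,"ry":0,"rz":0,"hand":-1},{"dx":0,"dy":0,"dz":25,"rx":0,"ry":0,"rz":0,"hand":-1},{"dx":0,"dy":0,"dz":20,"rx":0,"ry":0,"rz":0,"hand":-1},{"dx":0,"dy":0,"dz":14,"rx":0,"ry":0,"rz":0,"hand":-1},{"dx":0,"dy":0,"dz":0,"rx":0,"ry":0,"rz":0,"hand":-1},{"dx":0,"dy":0,"dz":0,"rx":0,"ry":0,"rz":0,"hand":-1}]'
```

```text
clock: 3.5
position: [0.4887, -0.238, 0.1372]
tool_rot: [-3.141, 0.0, -0.0]
force: [-0.0, -1.0, 0.5]
grip_width: 0.0853
```

```bash
python3 -m inch '[{"dx":0,"dy":0,"dz":0,"rx":0,"ry":0,"rz":0,"hand":0},{"dx":0,"dy":0,"dz":0,"rx":0,"ry":0,"rz":0,"hand":0},{"dx":0,"dy":0,"dz":0,"rx":0,"ry":0,"rz":0,"hand":0.3},{"dx":0,"dy":0,"dz":0,"rx":0,"ry":0,"rz":0,"hand":0.5},{"dx":0,"dy":0,"dz":0,"rx":0,"ry":0,"rz":0,"hand":0.8},{"dx":0,"dy":0,"dz":0,"rx":0,"ry":0,"rz":0,"hand":1},{"dx":0,"dy":0,"dz":0,"rx":0,"ry":0,"rz":0,"hand":1},{"dx":0,"dy":0,"dz":0,"rx":0,"ry":0,"rz":0,"hand":1},{"dx":0,"dy":0,"dz":0,"rx":0,"ry":0,"rz":0,"hand":1}]' 60
```

```text
clock: 4.4
position: [0.4893, -0.2384, 0.138]
tool_rot: [3.141, -0.001, -0.0]
force: [-0.7, -0.2, 7.6]
grip_width: 0.0364
```

```bash
python3 -m inch '[{"dx":0,"dy":0,"dz":-5,"rx":0,"ry":0,"rz":0,"hand":1},{"dx":0,"dy":0,"dz":-15,"rx":0,"ry":0,"rz":0,"hand":1},{"dx":0,"dy":0,"dz":-30,"rx":0,"ry":0,"rz":0,"hand":1},{"dx":0,"dy":0,"dz":-30,"rx":0,"ry":0,"rz":0,"hand":1},{"dx":0,"dy":0,"dz":-15,"rx":0,"ry":0,"rz":0,"hand":1},{"dx":0,"dy":0,"dz":-5,"rx":0,"ry":0,"rz":0,"hand":1},{"dx":0,"dy":0,"dz":0,"rx":0,"ry":0,"rz":0,"hand":1}]'
python3 - <<'E'
from h import *
p,d=bot.grab_frame("scene"); cv2.imwrite("pics/s1.png",p[:,:,::-1])
E
```

```text
clock: 5.1
position: [0.4888, -0.2379, 0.2375]
tool_rot: [3.141, -0.0, -0.0]
force: [0.4, 0.7, -3.7]
grip_width: 0.0363
```

View pics/s1.png

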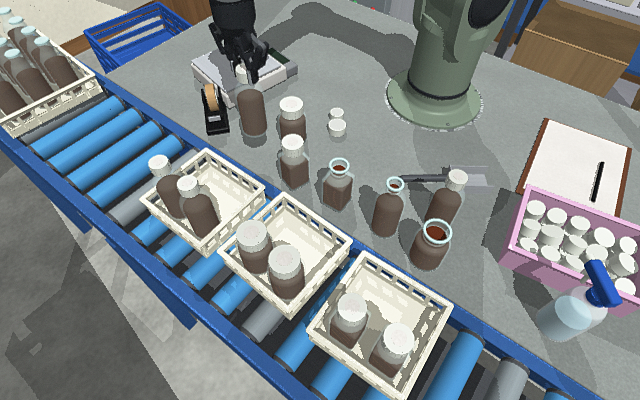

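Tall bottle A hangs upright in the gripper, at about (250,105) in the scene view.

```bash
python3 -m inch '[{"dx":10,"dy":3.5,"dz":0,"rx":0,"ry":0,"rz":0,"hand":1},{"dx":20,"dy":5,"dz":0,"rx":0,"ry":0,"rz":0,"hand":1},{"dx":30,"dy":5,"dz":0,"rx":0,"ry":0,"rz":0,"hand":1},{"dx":30,"dy":5,"dz":0,"rx":0,"ry":0,"rz":0,"hand":1},{"dx":30,"dy":5,"dz":0,"rx":0,"ry":0,"rz":0,"hand":1},{"dx":18,"dy":3,"dz":0,"rx":0,"ry":0,"rz":0,"hand":1},{"dx":8,"dy":1,"dz":0,"rx":0,"ry":0,"rz":0,"hand":1},{"dx":0,"dy":0,"dz":0,"rx":0,"ry":0,"rz":0,"hand":1},{"dx":0,"dy":0,"dz":0,"rx":0,"ry":0,"rz":0,"hand":1}]'
```

```text
clock: 6.05
position: [0.6341, -0.2655, 0.2367]
tool_rot: [-3.141, 0.001, -0.0]
force: [-0.0, 0.7, -3.7]
grip_width: 0.0363
```

```bash
python3 -m inch '[{"dx":0,"dy":0,"dz":10,"rx":0,"ry":0,"rz":0,"hand":1},{"dx":0,"dy":0,"dz":20,"rx":0,"ry":0,"rz":0,"hand":1},{"dx":0,"dy":0,"dz":20,"rx":0,"ry":0,"rz":0,"hand":1},{"dx":0,"dy":0,"dz":20,"rx":0,"ry":0,"rz":0,"hand":1},{"dx":0,"dy":0,"dz":10,"rx":0,"ry":0,"rz":0,"hand":1},{"dx":0,"dy":0,"dz":5,"rx":0,"ry":0,"rz":0,"hand":1},{"dx":0,"dy":0,"dz":4,"rx":0,"ry":0,"rz":0,"hand":1},{"dx":0,"dy":0,"dz":2,"rx":0,"ry":0,"rz":0,"hand":1},{"dx":0,"dy":0,"dz":0,"rx":0,"ry":0,"rz":0,"hand":1},{"dx":0,"dy":0,"dz":0,"rx":0,"ry":0,"rz":0,"hand":1}]'
```

```text
clock: 7.05
position: [0.6351, -0.2656, 0.1468]
tool_rot: [3.141, -0.001, -0.0]
force: [0.3, -0.0, -3.6]
grip_width: 0.0363
```

```bash
python3 -m inch '[{"dx":0,"dy":0,"dz":2,"rx":0,"ry":0,"rz":0,"hand":1},{"dx":0,"dy":0,"dz":1,"rx":0,"ry":0,"rz":0,"hand":1},{"dx":0,"dy":0,"dz":1,"rx":0,"ry":0,"rz":0,"hand":1},{"dx":0,"dy":0,"dz":0,"rx":0,"ry":0,"rz":0,"hand":1},{"dx":0,"dy":0,"dz":0,"rx":0,"ry":0,"rz":0,"hand":1}]'
```

```text
clock: 7.55
position: [0.6353, -0.2657, 0.1431]
tool_rot: [3.141, -0.001, -0.0]
force: [-1.8, -0.8, 4.8]
grip_width: 0.036
```

Contact with the crate floor: the force went from -3.6 to +4.8 N. I release and rise.

```bash
python3 -m inch '[{"dx":0,"dy":0,"dz":0,"rx":0,"ry":0,"rz":0,"hand":0},{"dx":0,"dy":0,"dz":0,"rx":0,"ry":0,"rz":0,"hand":-0.3},{"dx":0,"dy":0,"dz":0,"rx":0,"ry":0,"rz":0,"hand":-0.5},{"dx":0,"dy":0,"dz":0,"rx":0,"ry":0,"rz":0,"hand":-0.5},{"dx":0,"dy":0,"dz":0,"rx":0,"ry":0,"rz":0,"hand":-0.5},{"dx":0,"dy":0,"dz":-10,"rx":0,"ry":0,"rz":0,"hand":-0.5},{"dx":0,"dy":0,"dz":-20,"rx":0,"ry":0,"rz":0,"hand":-0.5},{"dx":0,"dy":0,"dz":-30,"rx":0,"ry":0,"rz":0,"hand":-0.5},{"dx":0,"dy":0,"dz":-20,"rx":0,"ry":0,"rz":0,"hand":-0.5},{"dx":0,"dy":0,"dz":0,"rx":0,"ry":0,"rz":0,"hand":-0.5}]'
```

```text
clock: 8.55
position: [0.6361, -0.266, 0.2263]
tool_rot: [3.14, -0.005, -0.0]
force: [-0.4, -0.9, -0.7]
grip_width: 0.0641
```

```bash
python3 -m inch '[{"dx":-20,"dy":-5,"dz":0,"rx":0,"ry":0,"rz":0,"hand":-1},{"dx":-40,"dy":-9,"dz":0,"rx":0,"ry":0,"rz":0,"hand":-1},{"dx":-40,"dy":-9,"dz":0,"rx":0,"ry":0,"rz":0,"hand":-1},{"dx":-40,"dy":-9,"dz":0,"rx":0,"ry":0,"rz":0,"hand":-1},{"dx":-40,"dy":-9,"dz":0,"rx":0,"ry":0,"rz":0,"hand":-1},{"dx":-40,"dy":-9,"dz":0,"rx":0,"ry":0,"rz":0,"hand":-1},{"dx":-33,"dy":0,"dz":0,"rx":0,"ry":0,"rz":0,"hand":-1},{"dx":0,"dy":0,"dz":0,"rx":0,"ry":0,"rz":0,"hand":-1},{"dx":0,"dy":0,"dz":0,"rx":0,"ry":0,"rz":0,"hand":-1},{"dx":0,"dy":0,"dz":0,"rx":0,"ry":0,"rz":0,"hand":-1}]';  python3 - <<'E'
from h import *
p,d=bot.grab_frame("scene"); cv2.imwrite("pics/s2.png",p[:,:,::-1])
print(bot.observe()['position'],bot.observe()['qpos'])
E
```

```text
clock: 9.55
position: [0.3826, -0.2155, 0.2224]
tool_rot: [3.141, -0.001, 0.0]
force: [0.2, -0.2, -0.5]
grip_width: 0.0855
[ 0.38259334 -0.21539281  0.22228441] [ 0.4349261   0.23991994 -0.06748528  2.07287554  0.02151034  0.82921787
 -1.21570447]
```

View pics/s2.png

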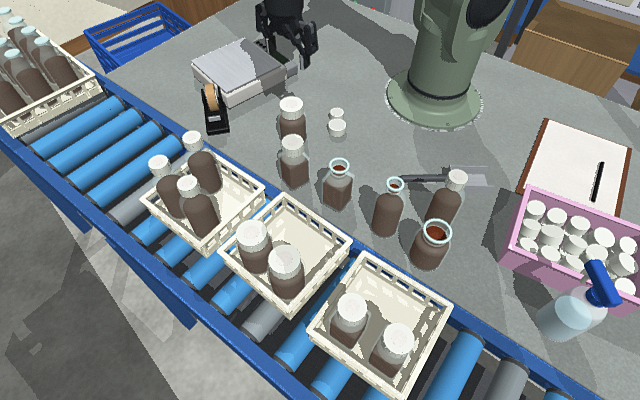

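Tall_1 stands in its crate, cap at about (192,140). Next is the jar.

```bash
python3 -m inch '[{"dx":0,"dy":0,"dz":20,"rx":0,"ry":0,"rz":0,"hand":-1},{"dx":0,"dy":0,"dz":35,"rx":0,"ry":0,"rz":0,"hand":-1},{"dx":0,"dy":0,"dz":35,"rx":0,"ry":0,"rz":0,"hand":-1},{"dx":0,"dy":0,"dz":25,"rx":0,"ry":0,"rz":0,"hand":-1},{"dx":0,"dy":0,"dz":12,"rx":0,"ry":0,"rz":0,"hand":-1},{"dx":0,"dy":0,"dz":6,"rx":0,"ry":0,"rz":0,"hand":-1},{"dx":0,"dy":0,"dz":0,"rx":0,"ry":0,"rz":0,"hand":-1},{"dx":0,"dy":0,"dz":0,"rx":0,"ry":0,"rz":0,"hand":-1}]'
```

```text
clock: 10.4
position: [0.3823, -0.2155, 0.0897]
tool_rot: [3.141, -0.001, -0.0]
force: [0.2, -0.4, -0.1]
grip_width: 0.0852
```

```bash
python3 -m inch '[{"dx":0,"dy":0,"dz":0,"rx":0,"ry":0,"rz":0,"hand":-0.5},{"dx":0,"dy":0,"dz":0,"rx":0,"ry":0,"rz":0,"hand":-0.3},{"dx":0,"dy":0,"dz":0,"rx":0,"ry":0,"rz":0,"hand":0},{"dx":0,"dy":0,"dz":0,"rx":0,"ry":0,"rz":0,"hand":0.5},{"dx":0,"dy":0,"dz":0,"rx":0,"ry":0,"rz":0,"hand":1},{"dx":0,"dy":0,"dz":0,"rx":0,"ry":0,"rz":0,"hand":1},{"dx":0,"dy":0,"dz":0,"rx":0,"ry":0,"rz":0,"hand":1},{"dx":0,"dy":0,"dz":0,"rx":0,"ry":0,"rz":0,"hand":1}]' 60
```

```text
clock: 11.2
position: [0.3824, -0.2159, 0.0902]
tool_rot: [3.141, -0.002, -0.001]
force: [-1.0, -1.9, 14.6]
grip_width: 0.0565
```

```bash
python3 -m inch '[{"dx":0,"dy":0,"dz":-5,"rx":0,"ry":0,"rz":0,"hand":1},{"dx":0,"dy":0,"dz":-15,"rx":0,"ry":0,"rz":0,"hand":1},{"dx":0,"dy":0,"dz":-30,"rx":0,"ry":0,"rz":0,"hand":1},{"dx":0,"dy":0,"dz":-40,"rx":0,"ry":0,"rz":0,"hand":1},{"dx":0,"dy":0,"dz":-40,"rx":0,"ry":0,"rz":0,"hand":1},{"dx":0,"dy":0,"dz":-30,"rx":0,"ry":0,"rz":0,"hand":1},{"dx":0,"dy":0,"dz":-15,"rx":0,"ry":0,"rz":0,"hand":1},{"dx":0,"dy":0,"dz":-5,"rx":0,"ry":0,"rz":0,"hand":1},{"dx":0,"dy":0,"dz":0,"rx":0,"ry":0,"rz":0,"hand":1}]'
python3 - <<'E'
from h import *
p,d=bot.grab_frame("scene"); cv2.imwrite("pics/s3.png",p[:,:,::-1])
E
```

```text
clock: 12.1
position: [0.3817, -0.2154, 0.2695]
tool_rot: [3.141, -0.001, -0.0]
force: [0.7, -0.2, -4.0]
grip_width: 0.056
```

View pics/s3.png

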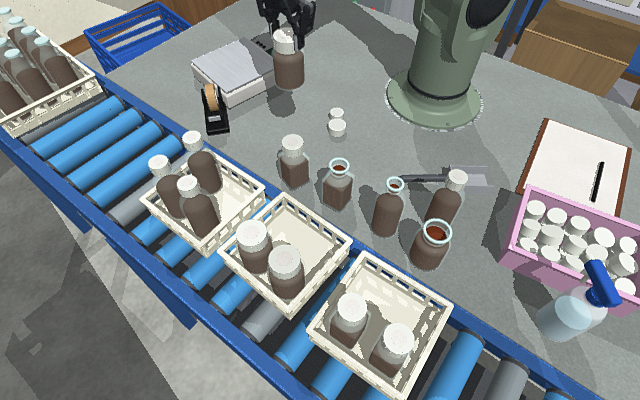

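The jar is held upright at about (288,60).

```bash
python3 -m inch '[{"dx":10,"dy":-8,"dz":0,"rx":0,"ry":0,"rz":0,"hand":1},{"dx":21,"dy":-16,"dz":0,"rx":0,"ry":0,"rz":0,"hand":1},{"dx":32,"dy":-24,"dz":0,"rx":0,"ry":0,"rz":0,"hand":1},{"dx":36,"dy":-27,"dz":0,"rx":0,"ry":0,"rz":0.02,"hand":1},{"dx":36,"dy":-27,"dz":0,"rx":0,"ry":0,"rz":0.02,"hand":1},{"dx":36,"dy":-27,"dz":0,"rx":0,"ry":0,"rz":0,"hand":1},{"dx":32,"dy":-24,"dz":0,"rx":0,"ry":0,"rz":0,"hand":1},{"dx":21,"dy":-16,"dz":0,"rx":0,"ry":0,"rz":0,"hand":1},{"dx":10,"dy":-8,"dz":0,"rx":0,"ry":0,"rz":0,"hand":1},{"dx":5,"dy":-3,"dz":0,"rx":0,"ry":0,"rz":0,"hand":1}]'; python3 -m inch '[{"dx":0,"dy":0,"dz":0,"rx":0,"ry":0,"rz":0,"hand":1},{"dx":0,"dy":0,"dz":0,"rx":0,"ry":0,"rz":0,"hand":1}]'
```

```text
clock: 13.15
position: [0.6248, -0.0389, 0.2677]
tool_rot: [-3.141, 0.002, -0.039]
force: [-0.5, 0.4, -3.6]
grip_width: 0.0563
clock: 13.35
position: [0.6238, -0.0413, 0.2691]
tool_rot: [3.141, 0.001, -0.041]
force: [-0.2, -0.0, -4.1]
grip_width: 0.0561
```

```bash
python3 -m inch '[{"dx":-1.5,"dy":-6,"dz":9,"rx":0,"ry":0,"rz":0,"hand":1},{"dx":0,"dy":0,"dz":25,"rx":0,"ry":0,"rz":0,"hand":1},{"dx":0,"dy":0,"dz":30,"rx":0,"ry":0,"rz":0,"hand":1},{"dx":0,"dy":0,"dz":25,"rx":0,"ry":0,"rz":0,"hand":1},{"dx":0,"dy":0,"dz":25,"rx":0,"ry":0,"rz":0,"hand":1},{"dx":0,"dy":0,"dz":20,"rx":0,"ry":0,"rz":0,"hand":1},{"dx":0,"dy":0,"dz":20,"rx":0,"ry":0,"rz":0,"hand":1},{"dx":0,"dy":0,"dz":10,"rx":0,"ry":0,"rz":0,"hand":1},{"dx":0,"dy":0,"dz":5,"rx":0,"ry":0,"rz":0,"hand":1},{"dx":0,"dy":0,"dz":0,"rx":0,"ry":0,"rz":0,"hand":1}]'
```

```text
clock: 14.35
position: [0.623, -0.0344, 0.1002]
tool_rot: [-3.142, 0.0, -0.04]
force: [0.8, -0.6, -3.3]
grip_width: 0.0563
```

```bash
python3 -m inch '[{"dx":0,"dy":0,"dz":2,"rx":0,"ry":0,"rz":0,"hand":1},{"dx":0,"dy":0,"dz":1,"rx":0,"ry":0,"rz":0,"hand":1},{"dx":0,"dy":0,"dz":1,"rx":0,"ry":0,"rz":0,"hand":1},{"dx":0,"dy":0,"dz":0,"rx":0,"ry":0,"rz":0,"hand":1},{"dx":0,"dy":0,"dz":0,"rx":0,"ry":0,"rz":0,"hand":1}]'
```

```text
clock: 14.85
position: [0.6233, -0.0344, 0.0965]
tool_rot: [-3.142, -0.0, -0.04]
force: [-0.8, -0.1, -3.6]
grip_width: 0.0559
```

```bash
python3 -m inch '[{"dx":0,"dy":0,"dz":1,"rx":0,"ry":0,"rz":0,"hand":1},{"dx":0,"dy":0,"dz":1,"rx":0,"ry":0,"rz":0,"hand":1},{"dx":0,"dy":0,"dz":0,"rx":0,"ry":0,"rz":0,"hand":1},{"dx":0,"dy":0,"dz":0,"rx":0,"ry":0,"rz":0,"hand":1}]'
```

```text
clock: 15.25
position: [0.6238, -0.0345, 0.0954]
tool_rot: [3.142, -0.001, -0.04]
force: [-3.9, -0.9, 11.4]
grip_width: 0.0564
```

```bash
python3 -m inch '[{"dx":0,"dy":0,"dz":0,"rx":0,"ry":0,"rz":0,"hand":-0.4},{"dx":0,"dy":0,"dz":0,"rx":0,"ry":0,"rz":0,"hand":-0.6},{"dx":0,"dy":0,"dz":0,"rx":0,"ry":0,"rz":0,"hand":-0.8},{"dx":0,"dy":0,"dz":0,"rx":0,"ry":0,"rz":0,"hand":-0.9},{"dx":0,"dy":0,"dz":0,"rx":0,"ry":0,"rz":0,"hand":-0.9},{"dx":0,"dy":0,"dz":-10,"rx":0,"ry":0,"rz":0,"hand":-0.9},{"dx":0,"dy":0,"dz":-30,"rx":0,"ry":0,"rz":0,"hand":-0.9},{"dx":0,"dy":0,"dz":-40,"rx":0,"ry":0,"rz":0,"hand":-0.9},{"dx":0,"dy":0,"dz":-40,"rx":0,"ry":0,"rz":0,"hand":-0.9},{"dx":0,"dy":0,"dz":0,"rx":0,"ry":0,"rz":0,"hand":-0.9}]'
```

```text
clock: 16.25
position: [0.6255, -0.0344, 0.2204]
tool_rot: [-3.141, -0.008, -0.041]
force: [-0.4, -0.3, -0.9]
grip_width: 0.0809
```

```bash
python3 -m inch '[{"dx":-18,"dy":12,"dz":0,"rx":0,"ry":0,"rz":0,"hand":-1},{"dx":-30,"dy":21,"dz":0,"rx":0,"ry":0,"rz":0,"hand":-1},{"dx":-32,"dy":22,"dz":0,"rx":0,"ry":0,"rz":0,"hand":-1},{"dx":-30,"dy":21,"dz":0,"rx":0,"ry":0,"rz":0,"hand":-1},{"dx":-17.6,"dy":11.7,"dz":0,"rx":0,"ry":0,"rz":0,"hand":-1},{"dx":0,"dy":0,"dz":0,"rx":0,"ry":0,"rz":0.12,"hand":-1},{"dx":0,"dy":0,"dz":0,"rx":0,"ry":0,"rz":0.12,"hand":-1},{"dx":0,"dy":0,"dz":0,"rx":0,"ry":0,"rz":0,"hand":-1},{"dx":0,"dy":0,"dz":0,"rx":0,"ry":0,"rz":0,"hand":-1}]'
python3 - <<'E'
from h import *
p,d=bot.grab_frame("scene"); cv2.imwrite("pics/s4.png",p[:,:,::-1])
print(bot.observe()['position'],bot.observe()['tool_rot'])
W=cloud("scene",d); 
m=(abs(W[...,2]-.132)<.008)&(np.hypot(W[...,0]-.493,W[...,1]+.117)<.035)&(d>0)
print(m.sum(),cv2.minEnclosingCircle((W[m][:,:2]*1000).astype(np.float32)))
E
```

```text
clock: 17.15
position: [0.4923, -0.1167, 0.2145]
tool_rot: [3.142, -0.0, -0.276]
force: [0.5, -0.8, -0.3]
grip_width: 0.0851
[ 0.49225865 -0.11667726  0.21441893] [-3.14155178e+00 -1.08028827e-04 -2.76367042e-01]
336 ((493.0139465332031, -115.81002044677734), 24.68694496154785)
```

View pics/s4.png

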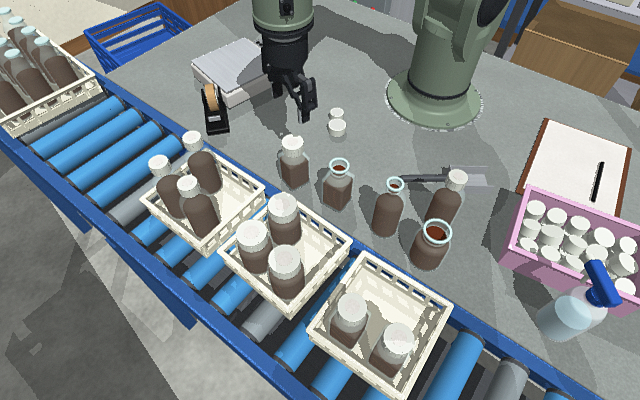

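The jar stands in its crate at about (284,215). I descend on the square bottle.

```bash
python3 -m inch '[{"dx":0.5,"dy":0,"dz":15,"rx":0,"ry":0,"rz":0,"hand":-1},{"dx":0,"dy":0,"dz":30,"rx":0,"ry":0,"rz":0,"hand":-1},{"dx":0,"dy":0,"dz":30,"rx":0,"ry":0,"rz":0,"hand":-1},{"dx":0,"dy":0,"dz":20,"rx":0,"ry":0,"rz":0,"hand":-1},{"dx":0,"dy":0,"dz":10,"rx":0,"ry":0,"rz":0,"hand":-1},{"dx":0,"dy":0,"dz":0,"rx":0,"ry":0,"rz":0,"hand":-1},{"dx":0,"dy":0,"dz":0,"rx":0,"ry":0,"rz":0,"hand":-1}]'
```

```text
clock: 17.9
position: [0.4931, -0.1171, 0.11]
tool_rot: [-3.141, -0.001, -0.279]
force: [-0.3, 0.1, -0.3]
grip_width: 0.0853
```

```bash
python3 -m inch '[{"dx":0,"dy":0,"dz":0,"rx":0,"ry":0,"rz":0,"hand":-0.4},{"dx":0,"dy":0,"dz":0,"rx":0,"ry":0,"rz":0,"hand":-0.1},{"dx":0,"dy":0,"dz":0,"rx":0,"ry":0,"rz":0,"hand":0.2},{"dx":0,"dy":0,"dz":0,"rx":0,"ry":0,"rz":0,"hand":0.5},{"dx":0,"dy":0,"dz":0,"rx":0,"ry":0,"rz":0,"hand":1},{"dx":0,"dy":0,"dz":0,"rx":0,"ry":0,"rz":0,"hand":1},{"dx":0,"dy":0,"dz":0,"rx":0,"ry":0,"rz":0,"hand":1},{"dx":0,"dy":0,"dz":0,"rx":0,"ry":0,"rz":0,"hand":1}]' 60
```

```text
clock: 18.7
position: [0.4931, -0.1174, 0.1103]
tool_rot: [3.142, -0.002, -0.28]
force: [-1.4, 0.1, 12.8]
grip_width: 0.0464
```

```bash
python3 -m inch '[{"dx":0,"dy":0,"dz":-5,"rx":0,"ry":0,"rz":0,"hand":1},{"dx":0,"dy":0,"dz":-15,"rx":0,"ry":0,"rz":0,"hand":1},{"dx":0,"dy":0,"dz":-35,"rx":0,"ry":0,"rz":0,"hand":1},{"dx":0,"dy":0,"dz":-40,"rx":0,"ry":0,"rz":0,"hand":1},{"dx":0,"dy":0,"dz":-40,"rx":0,"ry":0,"rz":0,"hand":1},{"dx":0,"dy":0,"dz":-35,"rx":0,"ry":0,"rz":0,"hand":1},{"dx":0,"dy":0,"dz":-15,"rx":0,"ry":0,"rz":-0.1,"hand":1},{"dx":0,"dy":0,"dz":-5,"rx":0,"ry":0,"rz":-0.11,"hand":1},{"dx":0,"dy":0,"dz":0,"rx":0,"ry":0,"rz":-0.1,"hand":1},{"dx":0,"dy":0,"dz":0,"rx":0,"ry":0,"rz":0,"hand":1}]'
python3 - <<'E'
from h import *
p,d=bot.grab_frame("scene"); cv2.imwrite("pics/s5.png",p[:,:,::-1])
E
```

```text
clock: 19.7
position: [0.4924, -0.117, 0.2996]
tool_rot: [-3.142, -0.0, 0.032]
force: [0.5, 0.4, -4.1]
grip_width: 0.046
```

View pics/s5.png

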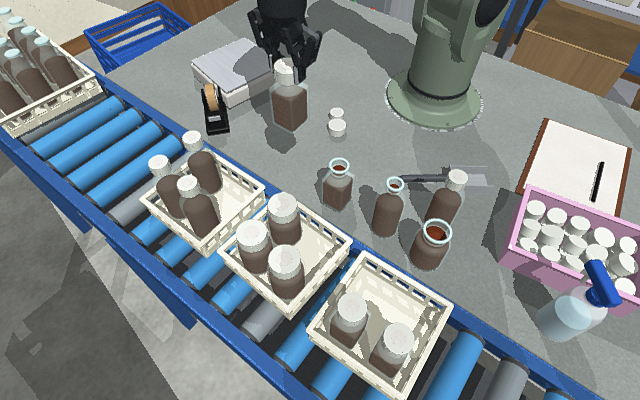

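The square bottle is held upright at about (288,95). I carry it to its crate.

```bash
python3 -m inch '[{"dx":5,"dy":-11,"dz":0,"rx":0,"ry":0,"rz":0,"hand":1},{"dx":12,"dy":-24,"dz":0,"rx":0,"ry":0,"rz":0,"hand":1},{"dx":18,"dy":-37,"dz":0,"rx":0,"ry":0,"rz":0,"hand":1},{"dx":19,"dy":-38,"dz":0,"rx":0,"ry":0,"rz":0,"hand":1},{"dx":19,"dy":-38,"dz":0,"rx":0,"ry":0,"rz":0,"hand":1},{"dx":19,"dy":-38,"dz":0,"rx":0,"ry":0,"rz":0,"hand":1},{"dx":19,"dy":-38,"dz":0,"rx":0,"ry":0,"rz":0,"hand":1},{"dx":18,"dy":-37,"dz":0,"rx":0,"ry":0,"rz":0,"hand":1},{"dx":12,"dy":-24,"dz":0,"rx":0,"ry":0,"rz":0,"hand":1},{"dx":8,"dy":-18,"dz":0,"rx":0,"ry":0,"rz":0,"hand":1}]'; python3 -m inch '[{"dx":0,"dy":0,"dz":0,"rx":0,"ry":0,"rz":0,"hand":1},{"dx":0,"dy":0,"dz":0,"rx":0,"ry":0,"rz":0,"hand":1}]'
```

```text
clock: 20.75
position: [0.6325, 0.1937, 0.2985]
tool_rot: [-3.141, 0.001, 0.03]
force: [0.4, -0.1, -3.1]
grip_width: 0.0463
clock: 20.95
position: [0.6322, 0.1911, 0.2987]
tool_rot: [3.141, 0.001, 0.029]
force: [-0.4, -0.3, -3.4]
grip_width: 0.0464
```

```bash
python3 -m inch '[{"dx":0,"dy":0,"dz":14,"rx":0,"ry":0,"rz":0,"hand":1},{"dx":0,"dy":0,"dz":30,"rx":0,"ry":0,"rz":0,"hand":1},{"dx":0,"dy":0,"dz":30,"rx":0,"ry":0,"rz":0,"hand":1},{"dx":0,"dy":0,"dz":25,"rx":0,"ry":0,"rz":0,"hand":1},{"dx":0,"dy":0,"dz":25,"rx":0,"ry":0,"rz":0,"hand":1},{"dx":0,"dy":0,"dz":20,"rx":0,"ry":0,"rz":0,"hand":1},{"dx":0,"dy":0,"dz":20,"rx":0,"ry":0,"rz":0,"hand":1},{"dx":0,"dy":0,"dz":10,"rx":0,"ry":0,"rz":0,"hand":1},{"dx":0,"dy":0,"dz":5,"rx":0,"ry":0,"rz":0,"hand":1},{"dx":0,"dy":0,"dz":0,"rx":0,"ry":0,"rz":0,"hand":1}]'
```

```text
clock: 21.95
position: [0.6324, 0.19, 0.1201]
tool_rot: [3.141, 0.0, 0.029]
force: [-0.4, -0.7, -2.6]
grip_width: 0.0463
```

```bash
python3 -m inch '[{"dx":0,"dy":0,"dz":2,"rx":0,"ry":0,"rz":0,"hand":1},{"dx":0,"dy":0,"dz":1,"rx":0,"ry":0,"rz":0,"hand":1},{"dx":0,"dy":0,"dz":1,"rx":0,"ry":0,"rz":0,"hand":1},{"dx":0,"dy":0,"dz":0,"rx":0,"ry":0,"rz":0,"hand":1},{"dx":0,"dy":0,"dz":0,"rx":0,"ry":0,"rz":0,"hand":1}]'
```

```text
clock: 22.45
position: [0.6326, 0.1903, 0.1165]
tool_rot: [-3.141, -0.0, 0.03]
force: [-0.7, -0.1, -3.3]
grip_width: 0.0464
```

```bash
python3 -m inch '[{"dx":0,"dy":0,"dz":1,"rx":0,"ry":0,"rz":0,"hand":1},{"dx":0,"dy":0,"dz":1,"rx":0,"ry":0,"rz":0,"hand":1},{"dx":0,"dy":0,"dz":0,"rx":0,"ry":0,"rz":0,"hand":1},{"dx":0,"dy":0,"dz":0,"rx":0,"ry":0,"rz":0,"hand":1}]'
```

```text
clock: 22.85
position: [0.6331, 0.1903, 0.1154]
tool_rot: [-3.141, -0.001, 0.03]
force: [-2.9, -1.7, 10.2]
grip_width: 0.0461
```

```bash
python3 -m inch '[{"dx":0,"dy":0,"dz":0,"rx":0,"ry":0,"rz":0,"hand":-0.2},{"dx":0,"dy":0,"dz":0,"rx":0,"ry":0,"rz":0,"hand":-0.5},{"dx":0,"dy":0,"dz":0,"rx":0,"ry":0,"rz":0,"hand":-0.7},{"dx":0,"dy":0,"dz":0,"rx":0,"ry":0,"rz":0,"hand":-0.7},{"dx":0,"dy":0,"dz":0,"rx":0,"ry":0,"rz":0,"hand":-0.7},{"dx":0,"dy":0,"dz":-10,"rx":0,"ry":0,"rz":0,"hand":-0.7},{"dx":0,"dy":0,"dz":-30,"rx":0,"ry":0,"rz":0,"hand":-0.7},{"dx":0,"dy":0,"dz":-40,"rx":0,"ry":0,"rz":0,"hand":-0.7},{"dx":0,"dy":0,"dz":-40,"rx":0,"ry":0,"rz":0,"hand":-0.7},{"dx":0,"dy":0,"dz":0,"rx":0,"ry":0,"rz":0,"hand":-0.7}]'
```

```text
clock: 23.85
position: [0.6346, 0.1911, 0.2407]
tool_rot: [-3.139, -0.008, 0.029]
force: [-0.3, 0.3, -0.6]
grip_width: 0.0722
```

```bash
python3 -m inch '[{"dx":-18,"dy":-2,"dz":0,"rx":0,"ry":0,"rz":0,"hand":-1},{"dx":-38,"dy":-5,"dz":0,"rx":0,"ry":0,"rz":0,"hand":-1},{"dx":-38,"dy":-5,"dz":0,"rx":0,"ry":0,"rz":0,"hand":-1},{"dx":-38,"dy":-5,"dz":0,"rx":0,"ry":0,"rz":0,"hand":-1},{"dx":-38,"dy":-5,"dz":0,"rx":0,"ry":0,"rz":0,"hand":-1},{"dx":-38,"dy":-5,"dz":0,"rx":0,"ry":0,"rz":0,"hand":-1},{"dx":-35,"dy":-2.5,"dz":0,"rx":0,"ry":0,"rz":0,"hand":-1},{"dx":0,"dy":0,"dz":0,"rx":0,"ry":0,"rz":0,"hand":-1},{"dx":0,"dy":0,"dz":0,"rx":0,"ry":0,"rz":0,"hand":-1}]'
python3 - <<'E'
from h import *
p,d=bot.grab_frame("scene"); cv2.imwrite("pics/s6.png",p[:,:,::-1])
print(bot.observe()['position'],bot.observe()['tool_rot'],bot.observe()['qpos'])
W=cloud("scene",d); 
m=(abs(W[...,2]-.162)<.008)&(np.hypot(W[...,0]-.389,W[...,1]-.213)<.03)&(d>0)
print(m.sum(),cv2.minEnclosingCircle((W[m][:,:2]*1000).astype(np.float32)))
E
```

```text
clock: 24.75
position: [0.3888, 0.2127, 0.235]
tool_rot: [-3.141, -0.001, 0.031]
force: [0.2, -0.3, 0.3]
grip_width: 0.0857
[0.38935264 0.21264825 0.23480575] [-3.14115733e+00 -1.11825930e-03  2.97767233e-02] [-0.3694955   0.24052027 -0.31123104  2.03850338  0.09561778  0.874808
 -2.274662  ]
290 ((389.3730773925781, 213.20481872558594), 19.89037322998047)
```

View pics/s6.png

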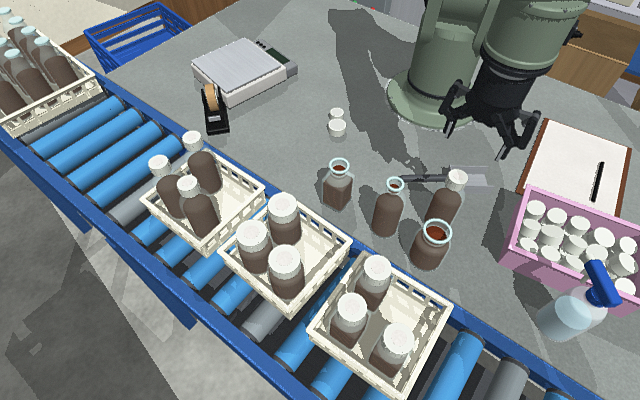

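The square bottle stands in its crate at about (375,280). I descend on tall B by 97.5 mm, to z = 0.1375.

```bash
python3 -m inch '[{"dx":0,"dy":0,"dz":12,"rx":0,"ry":0,"rz":0,"hand":-1},{"dx":0,"dy":0,"dz":25,"rx":0,"ry":0,"rz":0,"hand":-1},{"dx":0,"dy":0,"dz":30,"rx":0,"ry":0,"rz":0,"hand":-1},{"dx":0,"dy":0,"dz":20,"rx":0,"ry":0,"rz":0,"hand":-1},{"dx":0,"dy":0,"dz":10,"rx":0,"ry":0,"rz":0,"hand":-1},{"dx":0,"dy":0,"dz":0,"rx":0,"ry":0,"rz":0,"hand":-1},{"dx":0,"dy":0,"dz":0,"rx":0,"ry":0,"rz":0,"hand":-1}]'
```

```text
clock: 25.5
position: [0.3893, 0.2127, 0.1378]
tool_rot: [-3.141, -0.0, 0.029]
force: [0.2, 0.9, 0.7]
grip_width: 0.0853
```

```bash
python3 -m inch '[{"dx":0,"dy":0,"dz":0,"rx":0,"ry":0,"rz":0,"hand":0},{"dx":0,"dy":0,"dz":0,"rx":0,"ry":0,"rz":0,"hand":0},{"dx":0,"dy":0,"dz":0,"rx":0,"ry":0,"rz":0,"hand":0.3},{"dx":0,"dy":0,"dz":0,"rx":0,"ry":0,"rz":0,"hand":0.5},{"dx":0,"dy":0,"dz":0,"rx":0,"ry":0,"rz":0,"hand":0.8},{"dx":0,"dy":0,"dz":0,"rx":0,"ry":0,"rz":0,"hand":1},{"dx":0,"dy":0,"dz":0,"rx":0,"ry":0,"rz":0,"hand":1},{"dx":0,"dy":0,"dz":0,"rx":0,"ry":0,"rz":0,"hand":1},{"dx":0,"dy":0,"dz":0,"rx":0,"ry":0,"rz":0,"hand":1}]' 60
```

```text
clock: 26.4
position: [0.3892, 0.2127, 0.138]
tool_rot: [-3.141, -0.001, 0.03]
force: [-1.6, -1.6, 13.6]
grip_width: 0.0365
```

```bash
python3 -m inch '[{"dx":0,"dy":0,"dz":-5,"rx":0,"ry":0,"rz":0,"hand":1},{"dx":0,"dy":0,"dz":-15,"rx":0,"ry":0,"rz":0,"hand":1},{"dx":0,"dy":0,"dz":-35,"rx":0,"ry":0,"rz":0,"hand":1},{"dx":0,"dy":0,"dz":-40,"rx":0,"ry":0,"rz":0,"hand":1},{"dx":0,"dy":0,"dz":-40,"rx":0,"ry":0,"rz":0,"hand":1},{"dx":0,"dy":0,"dz":-35,"rx":0,"ry":0,"rz":0,"hand":1},{"dx":0,"dy":0,"dz":-20,"rx":0,"ry":0,"rz":0,"hand":1},{"dx":0,"dy":0,"dz":-10,"rx":0,"ry":0,"rz":0.027,"hand":1},{"dx":0,"dy":0,"dz":0,"rx":0,"ry":0,"rz":0,"hand":1},{"dx":0,"dy":0,"dz":0,"rx":0,"ry":0,"rz":0,"hand":1}]'
python3 - <<'E'
from h import *
p,d=bot.grab_frame("scene"); cv2.imwrite("pics/s7.png",p[:,:,::-1])
E
```

```text
clock: 27.4
position: [0.3884, 0.2123, 0.3362]
tool_rot: [3.141, 0.001, 0.003]
force: [-0.0, -0.3, -4.0]
grip_width: 0.0363
```

View pics/s7.png

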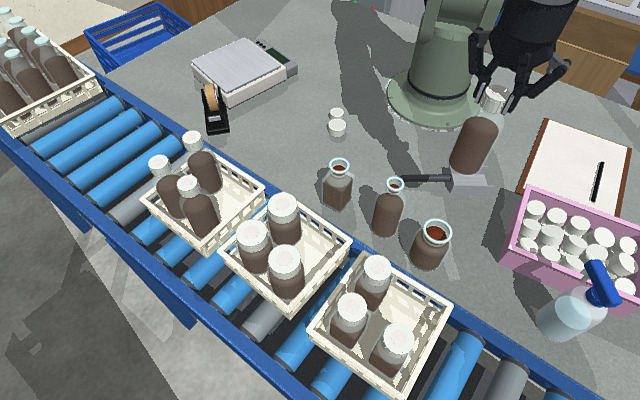

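Tall B is held upright at about (480,140).

```bash
python3 -m inch '[{"dx":3,"dy":12,"dz":0,"rx":0,"ry":0,"rz":0,"hand":1},{"dx":6,"dy":25,"dz":0,"rx":0,"ry":0,"rz":0,"hand":1},{"dx":10,"dy":37,"dz":0,"rx":0,"ry":0,"rz":0,"hand":1},{"dx":10,"dy":40,"dz":0,"rx":0,"ry":0,"rz":0,"hand":1},{"dx":10,"dy":40,"dz":0,"rx":0,"ry":0,"rz":0,"hand":1},{"dx":10,"dy":40,"dz":0,"rx":0,"ry":0,"rz":0,"hand":1},{"dx":10,"dy":40,"dz":0,"rx":0,"ry":0,"rz":0,"hand":1},{"dx":10,"dy":40,"dz":0,"rx":0,"ry":0,"rz":0,"hand":1},{"dx":10,"dy":40,"dz":0,"rx":0,"ry":0,"rz":0,"hand":1},{"dx":12,"dy":36,"dz":0,"rx":0,"ry":0,"rz":0,"hand":1}]'; python3 -m inch '[{"dx":10,"dy":25,"dz":0,"rx":0,"ry":0,"rz":0,"hand":1},{"dx":10,"dy":12,"dz":0,"rx":0,"ry":0,"rz":0,"hand":1},{"dx":0,"dy":6,"dz":0,"rx":0,"ry":0,"rz":0,"hand":1},{"dx":0,"dy":0,"dz":0,"rx":0,"ry":0,"rz":0,"hand":1},{"dx":0,"dy":0,"dz":0,"rx":0,"ry":0,"rz":0,"hand":1},{"dx":0,"dy":0,"dz":0,"rx":0,"ry":0,"rz":0,"hand":1}]'
```

```text
clock: 28.45
position: [0.4801, -0.14, 0.3365]
tool_rot: [3.141, 0.001, 0.002]
force: [0.2, -0.5, -3.6]
grip_width: 0.0363
clock: 29.05
position: [0.5006, -0.1794, 0.3373]
tool_rot: [-3.141, 0.0, 0.004]
force: [-0.1, 0.5, -4.1]
grip_width: 0.0365
```

```bash
python3 -m inch '[{"dx":4,"dy":2.5,"dz":15,"rx":0,"ry":0,"rz":0,"hand":1},{"dx":20,"dy":0,"dz":30,"rx":0,"ry":0,"rz":0,"hand":1},{"dx":25,"dy":0,"dz":30,"rx":0,"ry":0,"rz":0,"hand":1},{"dx":30,"dy":0,"dz":20,"rx":0,"ry":0,"rz":0,"hand":1},{"dx":30,"dy":0,"dz":5,"rx":0,"ry":0,"rz":0,"hand":1},{"dx":15,"dy":0,"dz":0,"rx":0,"ry":0,"rz":0,"hand":1},{"dx":7,"dy":0,"dz":0,"rx":0,"ry":0,"rz":0,"hand":1},{"dx":3,"dy":0,"dz":0,"rx":0,"ry":0,"rz":0,"hand":1},{"dx":0,"dy":0,"dz":0,"rx":0,"ry":0,"rz":0,"hand":1},{"dx":0,"dy":0,"dz":0,"rx":0,"ry":0,"rz":0,"hand":1}]'
```

```text
clock: 30.05
position: [0.6343, -0.1824, 0.2377]
tool_rot: [3.141, -0.0, 0.002]
force: [-0.3, 0.8, -3.8]
grip_width: 0.0363
```

```bash
python3 -m inch '[{"dx":0,"dy":0,"dz":10,"rx":0,"ry":0,"rz":0,"hand":1},{"dx":0,"dy":0,"dz":20,"rx":0,"ry":0,"rz":0,"hand":1},{"dx":0,"dy":0,"dz":20,"rx":0,"ry":0,"rz":0,"hand":1},{"dx":0,"dy":0,"dz":20,"rx":0,"ry":0,"rz":0,"hand":1},{"dx":0,"dy":0,"dz":10,"rx":0,"ry":0,"rz":0,"hand":1},{"dx":0,"dy":0,"dz":5,"rx":0,"ry":0,"rz":0,"hand":1},{"dx":0,"dy":0,"dz":4,"rx":0,"ry":0,"rz":0,"hand":1},{"dx":0,"dy":0,"dz":2,"rx":0,"ry":0,"rz":0,"hand":1},{"dx":0,"dy":0,"dz":0,"rx":0,"ry":0,"rz":0,"hand":1},{"dx":0,"dy":0,"dz":0,"rx":0,"ry":0,"rz":0,"hand":1}]'
```

```text
clock: 31.05
position: [0.6351, -0.1824, 0.1468]
tool_rot: [3.141, -0.001, 0.003]
force: [-0.4, -0.1, -4.3]
grip_width: 0.0363
```

```bash
python3 -m inch '[{"dx":0,"dy":0,"dz":1,"rx":0,"ry":0,"rz":0,"hand":1},{"dx":0,"dy":0,"dz":1,"rx":0,"ry":0,"rz":0,"hand":1},{"dx":0,"dy":0,"dz":1,"rx":0,"ry":0,"rz":0,"hand":1},{"dx":0,"dy":0,"dz":1,"rx":0,"ry":0,"rz":0,"hand":1},{"dx":0,"dy":0,"dz":0,"rx":0,"ry":0,"rz":0,"hand":1},{"dx":0,"dy":0,"dz":0,"rx":0,"ry":0,"rz":0,"hand":1}]'
```

```text
clock: 31.65
position: [0.6353, -0.1824, 0.1432]
tool_rot: [3.141, -0.001, 0.003]
force: [-1.7, 0.5, 7.5]
grip_width: 0.0365
```

Contact with the floor again. I release, rise and back off towards the robot.

```bash
python3 -m inch '[{"dx":0,"dy":0,"dz":0,"rx":0,"ry":0,"rz":0,"hand":0},{"dx":0,"dy":0,"dz":0,"rx":0,"ry":0,"rz":0,"hand":-0.3},{"dx":0,"dy":0,"dz":0,"rx":0,"ry":0,"rz":0,"hand":-0.5},{"dx":0,"dy":0,"dz":0,"rx":0,"ry":0,"rz":0,"hand":-0.5},{"dx":0,"dy":0,"dz":0,"rx":0,"ry":0,"rz":0,"hand":-0.5},{"dx":0,"dy":0,"dz":-10,"rx":0,"ry":0,"rz":0,"hand":-0.5},{"dx":0,"dy":0,"dz":-30,"rx":0,"ry":0,"rz":0,"hand":-0.5},{"dx":0,"dy":0,"dz":-40,"rx":0,"ry":0,"rz":0,"hand":-0.5},{"dx":0,"dy":0,"dz":-20,"rx":0,"ry":0,"rz":0,"hand":-0.5},{"dx":0,"dy":0,"dz":0,"rx":0,"ry":0,"rz":0,"hand":-0.5}]'; python3 -m inch '[{"dx":-20,"dy":0,"dz":0,"rx":0,"ry":0,"rz":0,"hand":-0.5},{"dx":-40,"dy":0,"dz":0,"rx":0,"ry":0,"rz":0,"hand":-0.5},{"dx":-40,"dy":0,"dz":0,"rx":0,"ry":0,"rz":0,"hand":-0.5},{"dx":-40,"dy":0,"dz":0,"rx":0,"ry":0,"rz":0,"hand":-0.5},{"dx":-40,"dy":0,"dz":0,"rx":0,"ry":0,"rz":0,"hand":-0.5},{"dx":-40,"dy":0,"dz":0,"rx":0,"ry":0,"rz":0,"hand":-0.5},{"dx":-10,"dy":0,"dz":0,"rx":0,"ry":0,"rz":0,"hand":-0.5},{"dx":0,"dy":0,"dz":0,"rx":0,"ry":0,"rz":0,"hand":-0.5},{"dx":0,"dy":0,"dz":0,"rx":0,"ry":0,"rz":0,"hand":-0.5},{"dx":0,"dy":0,"dz":0,"rx":0,"ry":0,"rz":0,"hand":-0.5}]'
python3 - <<'E'
from h import *
pl={'tallA':(.635,-.266,.170),'tallB':(.6345,-.182,.170),'sq':(.632,.191,.141),'jar':(.623,-.035,.12),'osq':(.481,-.001,.131),'otall':(.474,.125,.16),'ojar':(.484,.233,.11)}
for n in("scene","top"):
    p,d=bot.grab_frame(n); cv2.imwrite(f"pics/{n}8.png",p[:,:,::-1]); W=cloud(n,d); W[d==0]=np.nan
    V=np.load(f"{n}0.npz")['W']
    for k,(x,y,z) in pl.items():
        o=[]
        for X in((W,V) if k[0]=='o' else (W,)):
            m=(abs(X[...,2]-z)<.007)&(np.hypot(X[...,0]-x,X[...,1]-y)<.038); w=X[m]
            if len(w): o.append((cv2.minEnclosingCircle((w[:,:2]*1000).astype(np.float32))[0],np.median(w[:,2]).round(4)))
        print(n,k,o)
E
```

```text
clock: 32.65
position: [0.6362, -0.1827, 0.2464]
tool_rot: [3.14, -0.005, 0.003]
force: [0.3, 0.3, -0.4]
grip_width: 0.0643
clock: 33.65
position: [0.4059, -0.1828, 0.2422]
tool_rot: [-3.142, -0.0, 0.003]
force: [-0.6, -0.2, -0.1]
grip_width: 0.0646
scene tallA [((634.3788452148438, -265.8730163574219), np.float64(0.1679))]
scene tallB [((633.8860473632812, -181.41835021972656), np.float64(0.1678))]
scene sq [((634.1116943359375, 189.5655059814453), np.float64(0.139))]
scene jar [((623.6973266601562, -34.01246643066406), np.float64(0.118))]
scene osq [((481.48638916015625, -0.24361474812030792), np.float64(0.1283)), ((481.58660888671875, -0.21143202483654022), np.float64(0.1282))]
scene otall [((474.3294982910156, 125.13380432128906), np.float64(0.1573)), ((473.3915100097656, 124.7962646484375), np.float64(0.1571))]
scene ojar [((483.3909912109375, 234.49151611328125), np.float64(0.1072)), ((483.4149169921875, 233.78329467773438), np.float64(0.1072))]
top tallA [((633.3726196289062, -267.22991943359375), np.float64(0.1695))]
top tallB [((633.4660034179688, -181.98831176757812), np.float64(0.1695))]
top sq [((632.6578979492188, 188.07830810546875), np.float64(0.1406))]
top jar [((623.6302490234375, -35.32720947265625), np.float64(0.1196))]
top osq [((480.6639709472656, -1.6828101873397827), np.float64(0.1305)), ((480.6748046875, -1.7365138530731201), np.float64(0.1304))]
top otall [((473.3614807128906, 124.01499938964844), np.float64(0.1591)), ((473.42193603515625, 123.82591247558594), np.float64(0.1597))]
top ojar [((483.04949951171875, 233.11277770996094), np.float64(0.1093)), ((483.1579895019531, 233.0796356201172), np.float64(0.1093))]
```

View pics/scene8.png

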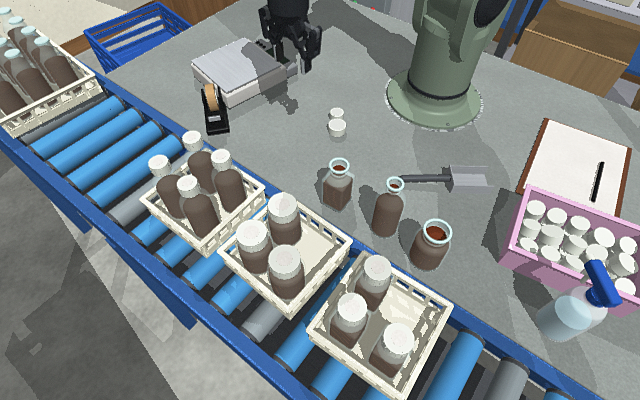

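View pics/top8.png

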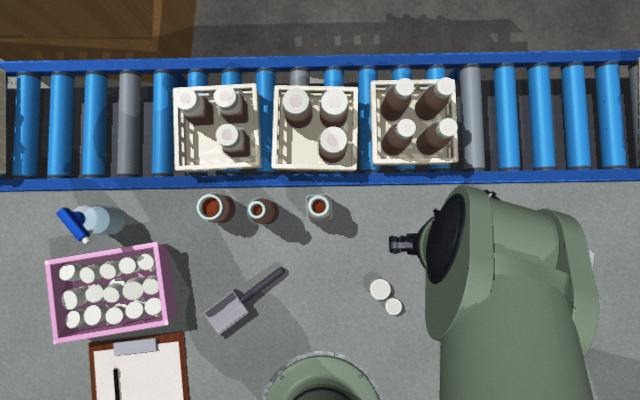

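Both views show all four capped bottles upright in their own crates. In the top view they are at (400,135), (438,130), (232,135) and (335,145). The open bottles are unmoved to within 1 mm and the arm is clear.

```bash
python3 -c "
from workcell import bot
print(bot.job_done())"
```

```text
the job is handed in; nothing more can be done
None
```

All four capped bottles are standing upright in the near rows of their own crates, and I handed the job in at about 34 s of the 115 s allowed. The two tall ones went to y = -42 and +42, and the jar and the square bottle each went to y = -42 in their crates.

- **Set-downs:** I lowered each bottle in 1–2 mm steps until the tool force showed light contact with the floor (no more than about 12 N), then released it. I saw no sign of knocking a crate or a packed bottle.
- **Positions:** In the last pictures from both cameras, each bottle's cap is within about 3 mm of where I meant to put it.
- **Heights:** Cap tops read 118 to 170 mm, which fits bottles standing on the crate floor. The two cameras differ by about 1–2 mm in height and position, within their calibration.
- **Open bottles:** They are within 1 mm of where they started.
- **Robot:** The arm and gripper were clear of everything at the end.

One thing failed along the way: my first move commands were refused because every row needs all seven values, but nothing moved. No later check failed. The hand-in gives no verdict, so I don't have the judged result.

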